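# Fit a ring spacer into the flanged joint that takes it and hold the joint closed

### The job

Two small flanged pipe branches are being made up, and only one has its flanges drawn far enough apart to take a ring spacer; of the two spacers standing in the wooden blocks only one is thin enough to go in. Lower that spacer by its handle between those flanges until the ring rests on the two lower studs with its handle up, and let go of it. Then push the capped tail of that branch along its rail until both flanges sit flush on the ring, and finish while still pushing it firmly home, so that a mate could put in the bolts; leave the other branch and the other spacer as they are.

Things in the scene. Friction and masses are not known exactly. Their poses are not given: they have to be found in the camera images.
- branch_1: Pipe branch on an aluminium strut rail (41 mm wide, top at 21 mm) that lies on the cart along the branch's y axis, from y = -192 to +160 mm. Origin on the cart top under the face of the fixed flange, z up. Behind the fixed flange, at +y, a ball valve, its lever tip at y = 160 mm, 119 mm high. The sliding tail is on the -y side.
- branch_1_face (a point): Centre of the fixed flange's face, on the pipe axis 64 mm above the cart; flange 84 mm across, 12 mm thick, lying at +y of this point. Two 8 mm studs cross the joint along y, to y = -45 mm, at 22 mm either side of and 22 mm below the axis: a ring resting on them is centred on the axis. The joint is open from above; flange tops are at 106 mm.
- slide_1 (a joint): Opening of the joint of branch_1: clear gap between the flange faces in m, 0 = touching, 0.021 = stop. It slides with about 1.5 N of friction and stays where it is left.
- tail_1: Sliding tail of branch_1, on a saddle on the rail: flange (84 mm across, 12 mm thick), brass tee, brass hexagonal cap (about 44 mm across). Origin at the centre of its flange face, 64 mm above the cart; the cap's end is 105 mm from there in -y. Axes as its branch's.
- tail_1_end (a point): Centre of the outer end of the cap on the tail of branch_1, 64 mm above the cart: the place to push on, with some 10 to 20 N to press the joint home. Pushing along the branch's +y closes the joint. Under it runs the rail, its top at 21 mm.
- branch_2: Pipe branch on an aluminium strut rail (41 mm wide, top at 21 mm) that lies on the cart along the branch's y axis, from y = -192 to +160 mm. Origin on the cart top under the face of the fixed flange, z up. Behind the fixed flange, at +y, a ball valve, its lever tip at y = 160 mm, 119 mm high. The sliding tail is on the -y side. Built exactly as branch_1.
- branch_2_face (a point): Centre of the fixed flange's face, on the pipe axis 64 mm above the cart; flange 84 mm across, 12 mm thick, lying at +y of this point. Two 8 mm studs cross the joint along y, to y = -45 mm, at 22 mm either side of and 22 mm below the axis: a ring resting on them is centred on the axis. The joint is open from above; flange tops are at 106 mm.
- slide_2 (a joint): Opening of the joint of branch_2: clear gap between the flange faces in m, 0 = touching, 0.021 = stop. It slides with about 1.5 N of friction and stays where it is left.
- tail_2: Sliding tail of branch_2, on a saddle on the rail: flange (84 mm across, 12 mm thick), brass tee, brass hexagonal cap (about 44 mm across). Origin at the centre of its flange face, 64 mm above the cart; the cap's end is 105 mm from there in -y. Axes as its branch's.
- tail_2_end (a point): Centre of the outer end of the cap on the tail of branch_2, 64 mm above the cart: the place to push on, with some 10 to 20 N to press the joint home. Pushing along the branch's +y closes the joint. Under it runs the rail, its top at 21 mm.
- thin_spacer: Steel ring spacer with handle, 12 mm thick, about 0.25 kg. Origin at the ring's centre; ring 53.6 mm across, axis along y; flat handle to +z, 20 mm wide (x), 12 mm thick (y), its round top 96 mm above the origin. Starts upright in a fixed wooden block (84 x 56 mm, 36 mm high), origin 39 mm above the cart, the ring's foot 24 mm deep in a close pocket.
- thick_spacer: Spacer of the same shape with a ring 25 mm thick (handle also 12 mm thick), 0.42 kg, standing in a like block; too thick for either joint.

How it is judged:
By the outcome, as a careful person would: the job done as asked, in the order asked, and still so for the second after the job is handed in, while the arm keeps its last pose, push and grip.
It also fails if it takes over 58 s, if anything falls off the work surface, if the arm or the gripper's body presses on something with over 40 N, if the wrist force passes 120 N, or if a joint passes its speed limit or range.

### The arm

A 7-joint arm with a two-finger parallel gripper is mounted at the origin on a cart in front of the work surface, level with it; the furniture and walls round the work are solid. World frame = base frame: x ahead of the robot, y to its left, z up, the work surface at z = 0. Lengths are in m, angles in rad, forces in N, time in s.
With the tool pointing down it reaches from about 0.4 to 0.85 m from the base axis. Payload 10.4 kg.
Tool frame: the origin (TCP) lies at the very end of the fingers, on their centre line; the grasp point (between the pads) lies 19 mm behind it; z points along the fingers, y is the line along which they close (so a half turn about z gives the same grasp; the last joint's range is limited). The gripper opens to 85 mm and grips with 20 to 120 N. Pads are 22 mm wide; open, the fingers measure 114 mm over their backs; the gripper's body (76 mm by 85 mm) begins 54 mm behind the grasp point. The pads swing forward as they close: fully open they stand 13 mm farther back than shut.
Start: joints at [1.306, 0.332, -0.065, 1.46, 0.022, 1.35, -0.088], TCP at [0.15, -0.607, 0.231] pointing down, gripper open.
Joint ranges: [-2.6, 2.6], [-0.5, 2.12], [-1.47, 1.34], [0.16, 2.42], [-1.27, 4.41], [0.06, 2.06], [-2.6, 2.6]. Speed limits (rad/s): [2.22, 2.22, 2.79, 2.79, 3.14, 3.14, 3.14].

### API

Orientations are given as [roll, pitch, yaw] about the fixed x, y, z axes, in that order (R = Rz(yaw) Ry(pitch) Rx(roll)).
In Python, from bench import robot gives the robot as it stands. The module is installed in compiled form; this text tells all that it offers.
- The arm moves only by the tool apply_moves, never from a script. Its arguments are lists of equal length, an entry for each row: "xyz": the shift along the tool's x, y, z in mm, a list of three; "yaw": the turn about the tool's z in rad. A call has 1 to 12 rows; each row shifts and turns the commanded pose from where the row before left it, along the tool's axes as they then stand; what a row does not reach is not made up. A row lasts 1/8 s, in which the tool goes at most 62.5 mm and 10.7 degrees, less where a joint would pass 70% of its speed; a pose out of reach is approached as far as the arm can. A call is refused whole if a number of a shift passes 62.5 or a number of a turn 0.188, either way. A call with a gripper value outside its range is refused whole. "fingers" is the opening, from 0 (shut) to 1 (fully open), set as the call begins (left out, the last holds). The fingers move at their own pace and stop on an object; "squeeze" is the grip in N (left out, the last holds). Time passes only in rows, so rows that do not move let the fingers close. It gives the time, the measured TCP pose, the force, the opening and the grip force at its end, in the units of the state.
- robot.get_obs(): the state, without advancing time (a new reading comes with each control period).
- robot.get_image(name): name is "scene" or "top" or "wrist"; returns (picture, depth): 480x640x3 uint8, blue, green, red; 480x640 float32, m along the optical axis (not along the pixel's ray), 0 where there is no reading.
- robot.camera_params(name): a dict with "intrinsics" (3x3 intrinsics, pixels), "view" (4x4, takes a point from world to camera coordinates). Camera axes: x right, y down, z forward; pixel columns grow to the right and rows downward; lengths in m; the calibration is good to about 2 mm. A picture is of the moment at which its call begins: read the wrist's pose just before it. camera_params takes no time and is no camera call; for the wrist camera it gives the pose at the moment of the call.
- robot.close_job(): hands the job in; it is judged then, once.
Trained networks look in the newest picture that a camera, given by its name, has taken for a name from the list of things; names that differ only in an ending like _2 or _b are one class to them, and where a whole thing is asked for, a point or a joint stands for the part that bears it (a point fixed in the world has none). Each returns a list of dicts, best first, with "conf" (0 to 1); they miss things now and then, are a little off and sometimes report something else, mostly with a low value. They report only what shows in the picture. A call takes as long as a camera call.
- robot.find_in(camera, query): "bbox" ([centre column, centre row, width, height] in pixels, round what is visible of it).
- robot.place_of(camera, query): "point" ([row, column] in pixels: a listed point, or the origin of a listed thing).
The state is a dict: "clock": time; "joint_pos": joint angles; "qvel": joint speeds; "joint_efforts": joint torques, N m; "tcp_pos": TCP position; "eef_rot": TCP orientation; "ft_force": force on the tool from outside, world axes, zero at the start; "moment": the same for the moment, N m; "gripper_width": opening from 0.0 (shut) to 1.0 (fully open); "grip_force": force on a finger pad.
Only numpy, scipy, OpenCV 4.12 (cv2) and the standard library are available. Lean on these libraries where they do the work, as an engineer would, in place of code of your own. Each camera call takes 0.05 s, during which the arm holds its last target. There are 200 camera calls.

## Working session

There is one attempt and no reset: what is moved stays moved. The work goes in short steps, Python scripts to look and compute and a tool call to move; the robot and the scene stay as the last step left them, time stands still between calls to the robot, and variables do not carry over. Pictures are saved under pics/ and viewed, at most 10 in all, crops included, and the job is handed in when it is done.

Besides the shell and the picture viewer there is one more tool, called after "Emit:" in YAML: its name, and indented under it one key for each argument. apply_moves: Moves the arm, as the interface text tells. Its arguments: {"type":"object","properties":{"xyz":{"type":"array","items":{"type":"array","items":{"type":"number"}}},"yaw":{"type":"array","items":{"type":"number"}},"fingers":{"type":"number"},"squeeze":{"type":"number"}},"required":["xyz","yaw"]}

```bash
mkdir -p pics; cat > h.py <<'E'
import numpy as np, cv2
from bench import robot
def cam(n):
    p=robot.camera_params(n); return np.array(p["intrinsics"]),np.array(p["view"])
def world(n,u,v,d,P=None):
    K,V=P or cam(n)
    c=np.array([(u-K[0,2])/K[0,0]*d,(v-K[1,2])/K[1,1]*d,d,1]); return (np.linalg.inv(V)@c)[:3]
def ray(n,u,v,z,P=None):
    a=world(n,u,v,.1,P);b=world(n,u,v,1.,P); return a+(b-a)*(z-a[2])/(b[2]-a[2])
def proj(n,X,P=None):
    K,V=P or cam(n); c=V@np.append(X,1); q=K@c[:3]; return q[:2]/q[2]
E
python3 - <<'E'
from h import *
np.set_printoptions(precision=4,suppress=True)
o=robot.get_obs(); print({k:np.round(v,3) for k,v in o.items()})
for n in ["scene","top"]:
    im,d=robot.get_image(n); cv2.imwrite(f"pics/{n}0.png",im); np.save(f"{n}0.npy",d)
    P=cam(n); print(n,P[0].tolist(),np.linalg.inv(P[1])[:3].round(3).tolist())
    for q in ["branch_1_face","tail_1_end","tail_1","thin_spacer","thick_spacer","branch_1"]:
        for r in robot.place_of(n,q):
            v,u=r["point"]; dd=d[min(479,max(0,int(v))),min(639,max(0,int(u)))]; print(q,round(r["conf"],2),round(u),round(v),world(n,u,v,dd,P), ray(n,u,v,.064,P))
E
```

```text
{'clock': np.float64(0.0), 'joint_pos': array([ 1.306,  0.333, -0.065,  1.461,  0.022,  1.35 , -0.089]), 'qvel': array([ 0.   ,  0.001,  0.   , -0.001,  0.   , -0.001, -0.   ]), 'joint_efforts': array([ -0.   , -62.544,   0.049, -39.16 ,   0.016,   0.01 ,   0.   ]), 'tcp_pos': array([ 0.15 , -0.606,  0.231]), 'eef_rot': array([-3.14 ,  0.   ,  0.242]), 'ft_force': array([-0.343, -0.545, -0.526]), 'moment': array([-0.031,  0.026,  0.069]), 'grip_force': np.float64(0.0), 'gripper_width': np.float64(1.0)}
scene [[451.2274915916427, 0.0, 319.83007989878035], [0.0, 451.2274915916427, 236.348760962954], [0.0, 0.0, 1.0]] [[-0.644, -0.345, 0.683, -0.024], [-0.765, 0.279, -0.581, 0.539], [0.01, -0.896, -0.444, 0.453]]
branch_1_face 0.59 368 255 [-0.0238  0.5388  0.4533] [0.4626 0.0094 0.064 ]
tail_1_end 0.76 410 232 [ 0.4577 -0.098   0.08  ] [ 0.4784 -0.1254  0.064 ]
tail_1 0.66 310 228 [0.5886 0.0435 0.0818] [0.618  0.0198 0.064 ]
tail_1 0.57 376 251 [0.4382 0.0186 0.086 ] [ 0.4659 -0.0125  0.064 ]
tail_1 0.17 239 341 [0.4284 0.2995 0.0415] [0.4037 0.3126 0.064 ]
thin_spacer 0.82 239 339 [0.
[... 684 characters left out ...]
_end 0.69 418 288 [ 0.4672 -0.1132  0.0828] [ 0.4678 -0.1178  0.064 ]
tail_1 0.81 363 295 [ 0.4557 -0.014   0.0406] [ 0.4553 -0.0112  0.064 ]
tail_1 0.71 419 288 [ 0.4676 -0.114   0.0829] [ 0.4682 -0.1186  0.064 ]
tail_1 0.61 342 212 [0.6083 0.0294 0.104 ] [0.6165 0.0265 0.064 ]
thin_spacer 0.56 207 303 [0.4413 0.289  0.0513] [0.4413 0.2861 0.064 ]
thick_spacer 0.89 211 219 [0.6024 0.2825 0.065 ] [0.6026 0.2828 0.064 ]
branch_1 0.94 340 220 [0.5938 0.0333 0.106 ] [0.6017 0.0304 0.064 ]
branch_1 0.81 350 294 [0.4556 0.0173 0.1066] [0.4562 0.0135 0.064 ]
branch_1 0.48 207 306 [0.4362 0.2864 0.0644] [0.4362 0.2865 0.064 ]
branch_1 0.15 395 209 [ 0.6186 -0.0727  0.0852] [ 0.6232 -0.0768  0.064 ]
```

View pics/top0.png

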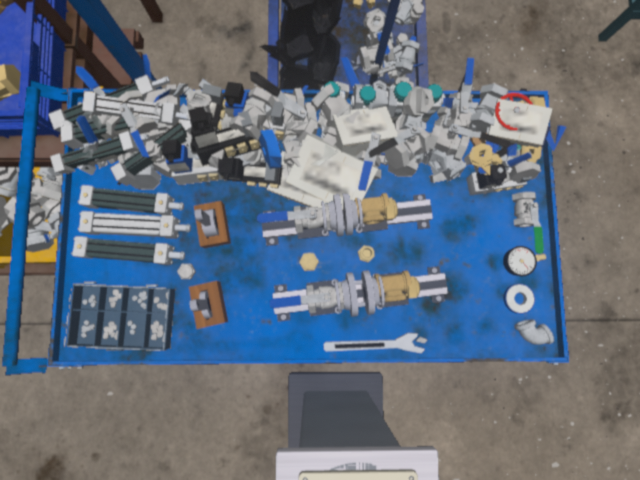

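View pics/scene0.png

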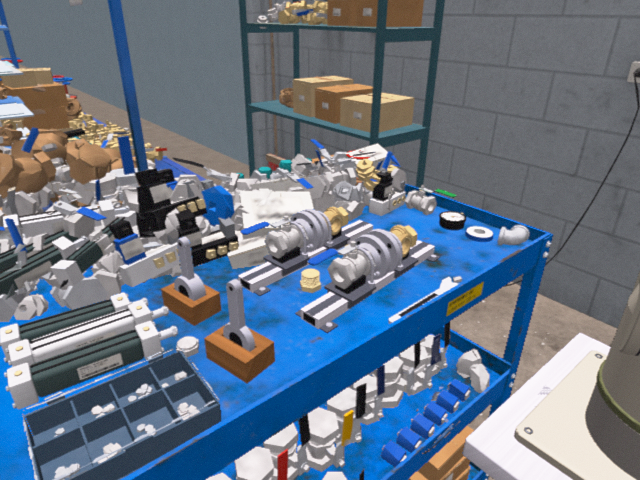

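The top view shows two branches: the far one around row 215, columns 262–432, and the near one around row 290, columns 273–447. The two wooden blocks with spacers are at (211,222) and (207,303). I'll zoom in to compare gaps and thicknesses.

```bash
python3 - <<'E'
import cv2,numpy as np
im=cv2.imread("pics/top0.png");s=cv2.imread("pics/scene0.png")
a=cv2.resize(im[185:330,180:460],(792,410),interpolation=cv2.INTER_CUBIC)
b=cv2.resize(s[200:390,150:450],(792,502),interpolation=cv2.INTER_CUBIC)
cv2.imwrite("pics/c_top.png",a);cv2.imwrite("pics/c_sc.png",b)
E
```

```text
(no output)
```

View pics/c_top.png

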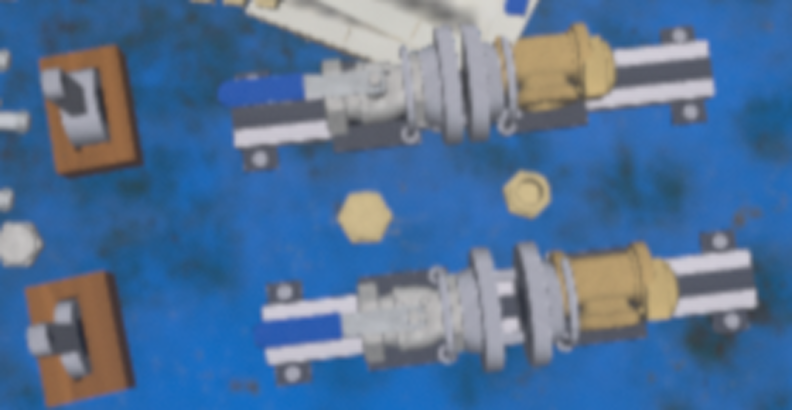

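View pics/c_sc.png

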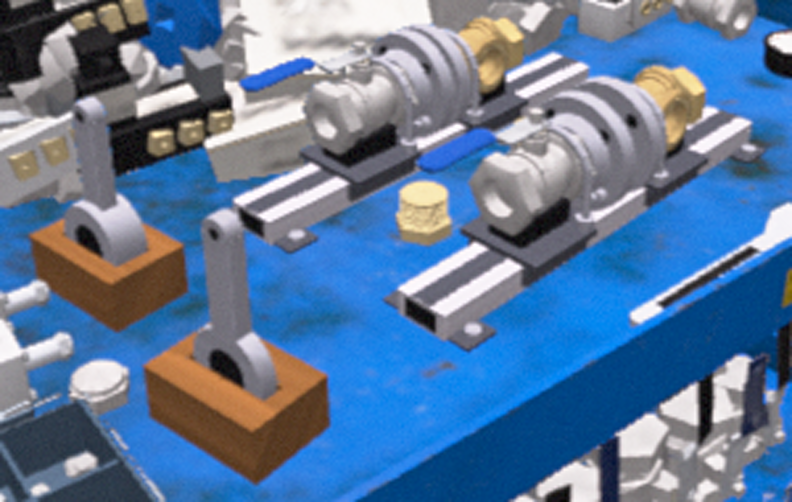

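The near branch (top crop columns 500–517) has a clear gap between its flanges, while the far one (463–465) is almost closed. The near spacer's ring is about 25 px thick in the crop and the far one's about 38 px. So I use the near branch, at about (0.457, 0.0), and the near spacer, at about (0.44, 0.287). I'll move in for wrist views.

Emit:
apply_moves:
  xyz:
    - [37, -23, -12]
    - [37, -23, -12]
    - [37, -23, -12]
    - [37, -23, -12]
    - [37, -23, -12]
    - [37, -23, -12]
    - [37, -23, -12]
    - [37, -23, -12]
    - [37, -23, -12]
    - [37, -23, -12]
  yaw: [0, 0, 0, 0, 0, 0, 0, 0, 0, 0]

```text
clock: 1.95
tcp_pos: [0.4547, -0.2938, 0.352]
eef_rot: [3.141, -0.0, 0.242]
ft_force: [0.5, -1.3, 0.1]
gripper_width: 1.004
grip_force: 0.0
```

Emit:
apply_moves:
  xyz:
    - [6, -50, 0]
    - [6, -50, 0]
    - [6, -50, 0]
    - [6, -50, 0]
    - [6, -50, 0]
    - [0, -30, 0]
    - [0, 0, 0]
  yaw: [0, 0, 0, 0, 0, 0, 0]

```text
clock: 2.82
tcp_pos: [0.4157, -0.0137, 0.3518]
eef_rot: [3.14, -0.001, 0.246]
ft_force: [-0.6, -0.9, -0.1]
gripper_width: 0.997
grip_force: 0.0
```

```bash
cat > look.py <<'E'
from h import *
import sys,json
np.set_printoptions(precision=4,suppress=True)
tag=sys.argv[1]
o=robot.get_obs(); print(round(float(o["clock"]),2),o["tcp_pos"],o["eef_rot"],o["ft_force"],o["gripper_width"])
P=cam("wrist"); im,d=robot.get_image("wrist")
cv2.imwrite(f"pics/w{tag}.png",im); np.savez(f"w{tag}.npz",d=d,K=P[0],V=P[1],o=o["tcp_pos"])
print(P[0][0,0],np.linalg.inv(P[1])[:3])
for q in sys.argv[2:]:
    for r in robot.place_of("wrist",q)[:3]:
        v,u=r["point"]; dd=d[min(479,max(0,int(v))),min(639,max(0,int(u)))]; print(q,round(r["conf"],2),round(u),round(v),world("",u,v,dd,P), ray("",u,v,.064,P))
E
python3 look.py 1 branch_1_face tail_1 tail_1_end thin_spacer
```

```text
2.83 [ 0.4157 -0.0137  0.3518] [ 3.1401 -0.0009  0.2457] [-0.6047 -0.9231 -0.122 ] 0.9965285899408023
341.57049755843184 [[ 0.2426 -0.9327 -0.267   0.4825]
 [-0.9701 -0.2325 -0.0695  0.0032]
 [ 0.0027  0.2759 -0.9612  0.4935]]
branch_1_face 0.55 308 155 [0.4609 0.0107 0.1035] [0.4587 0.0115 0.064 ]
tail_1 0.82 331 15 [0.5993 0.0197 0.1052] [0.6117 0.0215 0.064 ]
tail_1 0.78 327 161 [ 0.4548 -0.0149  0.0298] [ 0.4569 -0.0135  0.064 ]
tail_1_end 0.62 410 172 [ 0.4702 -0.1111  0.0827] [ 0.4696 -0.1163  0.064 ]
tail_1_end 0.41 417 28 [ 0.6154 -0.0709  0.0863] [ 0.6227 -0.075   0.064 ]
thin_spacer 0.98 84 117 [0.436  0.2867 0.0516] [0.4373 0.2787 0.064 ]
```

View pics/w1.png

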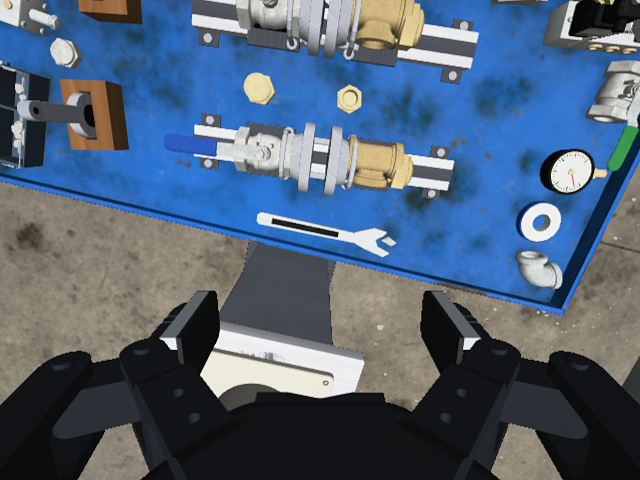

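The wrist view shows the near branch's gap at about (320,158), its flanges at columns 305 and 335, and the near block with the spacer handle from (30,112) to (84,117). I'll measure both from depth.

```bash
cat > an.py <<'E'
from h import *
import sys
np.set_printoptions(precision=4,suppress=True)
def cloud(tag):
    f=np.load(f"w{tag}.npz"); d=f["d"]; v,u=np.mgrid[:480,:640]; K,V=f["K"],f["V"]
    c=np.stack([(u-K[0,2])/K[0,0]*d,(v-K[1,2])/K[1,1]*d,d,np.ones_like(d)],-1).reshape(-1,4)
    W=(c@np.linalg.inv(V).T)[:,:3]; W[d.reshape(-1)<=.05]=9; return W.reshape(480,640,3)
def branch(W,c0=(.457,.0),yaw=.12):
    X=W.reshape(-1,3)
    for it in range(4):
        e=np.array([-np.sin(yaw),np.cos(yaw)]); n=np.array([np.cos(yaw),np.sin(yaw)])
        q=X[:,:2]-c0; s=q@e; t=q@n
        m=(abs(t)<.03)&(X[:,2]>.014)&(X[:,2]<.027)&(s>-.19)&(s<.16)  # rail top
        # centre line of rail: mid of extremes in s bins
        bs=[];bt=[]
        for a in np.arange(-.19,.16,.01):
            k=m&(s>a)&(s<a+.01)
            if k.sum()>15 and np.ptp(t[k])>.034: bs.append(a+.005);bt.append((t[k].max()+t[k].min())/2)
        if len(bs)>3:
            p=np.polyfit(bs,bt,1); yaw-=np.arctan(p[0]); c0=c0+n*p[1]
    print("rail yaw",yaw,"c0",c0,"n",len(bs))
    e=np.array([-np.sin(yaw),np.cos(yaw)]); n=np.array([np.cos(yaw),np.sin(yaw)])
    q=X[:,:2]-c0; s=q@e; t=q@n
    k=(abs(t)<.02)&(X[:,2]>.092)&(X[:,2]<.112)&(abs(s)<.07)
    h,b=np.histogram(s[k],np.arange(-.07,.071,.001)); print([(round(b[i]*1000),int(h[i])) for i in range(len(h)) if h[i]])
    print("t mean flange",t[k].mean(),"zmax",X[k,2].max()); k=(abs(t)<.024)&(X[:,2]>.03)&(X[:,2]<.112)&(s<-.06)&(s>-.17)
    print("tail end s",np.percentile(s[k],[.3,1,3]), "rail s ext",s[m].min(),s[m].max(), "rail z",np.median(X[m,2]))
    return c0,yaw
def handle(W,c0,r=.07,zmin=.1):
    X=W.reshape(-1,3); k=(np.hypot(*(X[:,:2]-c0).T)<r)&(X[:,2]>zmin)&(X[:,2]<.16)
    Q=X[k]; print("handle n",k.sum(),"zmax",np.percentile(Q[:,2],98)); T=Q[Q[:,2]>np.percentile(Q[:,2],98)-.012]
    (cx,cy),(w,h),a=cv2.minAreaRect((T[:,:2]*1000).astype(np.float32)); print("top rect",cx,cy,w,h,a,len(T))
    k=(np.hypot(*(X[:,:2]-c0).T)<r)&(abs(X[:,2]-.036)<.004); print("block rect",cv2.minAreaRect((X[k,:2]*1000).astype(np.float32)),np.median(X[k,2]))
    return Q
if __name__=="__main__":
    W=cloud(sys.argv[1]); branch(W); handle(W,np.array([.44,.287]))
E
python3 an.py 1
```

```text
rail yaw 0.11162032350148308 c0 [ 0.4556 -0.0002] n 22
[(-46, 7), (-45, 16), (-44, 20), (-43, 19), (-42, 21), (-41, 15), (-40, 7), (-31, 1), (-30, 2), (-29, 3), (-28, 6), (-27, 5), (-26, 4), (-25, 34), (-24, 31), (-23, 32), (-22, 32), (-21, 31), (-20, 32), (-19, 32), (-18, 32), (-17, 33), (-16, 33), (-15, 32), (-14, 36), (6, 32), (7, 32), (8, 34), (9, 31), (10, 31), (11, 34), (12, 31), (13, 32), (14, 33), (15, 34), (16, 30), (17, 31), (18, 5), (19, 6), (20, 6), (21, 3), (22, 1), (23, 1), (24, 2), (37, 4), (38, 10), (39, 15), (40, 15), (41, 10), (42, 7), (51, 1), (52, 4), (53, 6), (54, 9), (55, 26), (56, 13), (57, 14), (58, 15), (59, 13), (60, 11), (61, 10), (62, 10), (63, 6), (64, 11), (65, 8), (66, 10), (67, 14), (68, 14), (69, 17)]
t mean flange 0.0007016545647661905 zmax 0.11195104242307946
tail end s [-0.1163 -0.1148 -0.1127] rail s ext -0.186383294952346 0.15995183928937884 rail z 0.020480153860585548
handle n 704 zmax 0.13382484781929255
top rect 436.52801513671875 293.6709289550781 20.324554443359375 14.443533897399902 14.671682357788086 383
block rect ((436.2920227050781, 294.15380859375), (84.1602554321289, 57.79998016357422), 11.810176849365234) 0.034764891349967963
```

Emit:
apply_moves:
  xyz:
    - [6, -45, 10]
    - [10, -50, 20]
    - [10, -50, 20]
    - [10, -50, 20]
    - [10, -50, 0]
    - [5, -25, 0]
    - [0, 0, 0]
  yaw: [0, 0, 0, 0, 0, 0, 0]

```text
clock: 3.95
tcp_pos: [0.4005, 0.2598, 0.2811]
eef_rot: [-3.14, 0.001, 0.244]
ft_force: [0.2, -1.2, -0.1]
gripper_width: 1.0
grip_force: 0.0
```

```bash
python3 look.py 2 thin_spacer; python3 an.py 2
```

```text
3.95 [0.4005 0.2598 0.2811] [-3.1398  0.001   0.2443] [ 0.2357 -1.2476 -0.0551] 0.9997897341069497
341.57049755843184 [[ 0.2413 -0.9322 -0.2696  0.4678]
 [-0.9704 -0.232  -0.0665  0.2762]
 [-0.0006  0.2777 -0.9607  0.4226]]
thin_spacer 0.74 297 162 [0.4431 0.29   0.1314] [0.4374 0.2932 0.064 ]
rail yaw 0.11931217306025244 c0 [ 0.457 -0.   ] n 6
[(-46, 1), (-45, 6), (-44, 12), (-43, 33), (-42, 32), (-41, 49), (-40, 23), (-39, 10), (-38, 1), (-26, 5), (-25, 29), (-24, 33), (-23, 36), (-22, 41), (-21, 47), (-20, 39), (-19, 43), (-18, 42), (-17, 47), (-16, 41), (-15, 74), (-14, 229), (-13, 169), (-12, 20), (5, 1), (6, 14), (7, 32), (8, 35), (9, 48), (10, 45), (11, 43), (12, 37), (13, 41), (14, 43), (15, 38), (16, 57), (17, 141), (18, 249), (19, 33), (20, 11), (21, 9), (22, 3), (23, 2), (24, 1), (25, 1), (26, 1), (27, 1), (28, 1), (37, 2), (38, 5), (39, 15), (40, 22), (41, 20), (42, 13), (43, 9), (44, 2), (51, 1), (52, 2), (53, 7), (54, 8), (55, 6), (56, 9), (57, 8), (58, 6), (59, 7), (60, 11), (61, 9), (62, 14), (63, 12), (64, 21), (65, 24), (66, 39), (67, 21), (68, 24), (69, 18)]
t mean flange 0.0003590063147958687 zmax 0.11199203013894732
tail end s [-0.0718 -0.0704 -0.0688] rail s ext -0.10280489360079911 0.15999841304927684 rail z 0.020686494364689223
handle n 387 zmax 0.13454952154759328
top rect 436.54864501953125 294.46795654296875 19.409147262573242 11.765735626220703 12.06447696685791 344
block rect ((435.982666015625, 294.5442810058594), (84.18843841552734, 56.033050537109375), 12.27560043334961) 0.03507678114197782
```

View pics/w2.png

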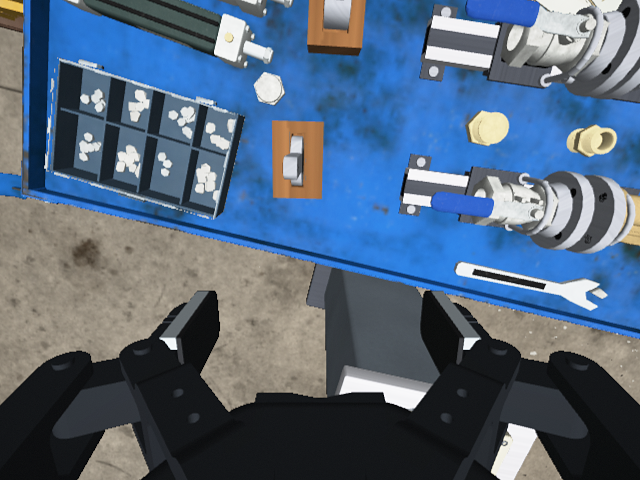

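The joint gap is about 19 mm, with faces at s = −13.5 and +5.5 mm along the rail. Its centre is about (0.456, −0.004) and its yaw is 0.112. The spacer handle is at (0.4365, 0.2943), with its top at 0.1345 and yaw 0.213, and the block size matches 84×56 mm. The far block's ring (325–352) is clearly thicker than the near one's (289–303). Going to grasp.

Emit:
apply_moves:
  xyz:
    - [22, -12, 0]
    - [21.3, -12.8, 20]
    - [0, 0, 35]
    - [0, 0, 40]
    - [0, 0, 40]
    - [0, 0, 35]
    - [0, 0, 15]
    - [0, 0, 0]
  yaw: [0.016, 0.015, 0, 0, 0, 0, 0, 0]
  fingers: 1.0

```text
clock: 5.05
tcp_pos: [0.4374, 0.2917, 0.0961]
eef_rot: [3.141, 0.001, 0.21]
ft_force: [-0.3, -0.1, 0.5]
gripper_width: 1.003
grip_force: 0.0
```

Emit:
apply_moves:
  xyz:
    - [0, -2.7, 0]
    - [0, 0, 0]
  yaw: [0, 0]

```text
clock: 5.3
tcp_pos: [0.4372, 0.2959, 0.0975]
eef_rot: [-3.141, -0.002, 0.211]
ft_force: [-0.7, 0.1, -0.3]
gripper_width: 1.0
grip_force: 0.0
```

Emit:
apply_moves:
  xyz:
    - [0, 0, 0]
    - [0, 0, 0]
    - [0, 0, 0]
    - [0, 0, 0]
    - [0, 0, 0]
    - [0, 0, 0]
    - [0, 0, 0]
    - [0, 0, 0]
  yaw: [0, 0, 0, 0, 0, 0, 0, 0]
  fingers: 0.0
  squeeze: 45

```text
clock: 6.3
tcp_pos: [0.4366, 0.2953, 0.0963]
eef_rot: [-3.142, -0.0, 0.211]
ft_force: [-0.8, 0.3, 1.5]
gripper_width: 0.139
grip_force: 45.7
```

Emit:
apply_moves:
  xyz:
    - [0, 0, -5]
    - [0, 0, -10]
    - [0, 0, -15]
    - [0, 0, -30]
    - [0, 0, -35]
    - [0, 0, -35]
    - [0, 0, 0]
  yaw: [0, 0, 0, 0, 0, 0, 0]

```text
clock: 7.18
tcp_pos: [0.4375, 0.2964, 0.2295]
eef_rot: [-3.141, -0.005, 0.211]
ft_force: [0.6, 0.1, -3.1]
gripper_width: 0.135
grip_force: 45.3
```

Emit:
apply_moves:
  xyz:
    - [0, 0, 0]
    - [0, 30, 0]
    - [-2.5, 45, 0]
    - [-2.5, 50, 0]
    - [-2.5, 50, 0]
    - [-2.5, 50, 0]
    - [-2.6, 45.8, 0]
    - [-2.5, 30, 0]
    - [0, 0, 0]
    - [0, 0, 0]
  yaw: [0.099, 0, 0, 0, 0, 0, 0, 0, 0, 0]

```text
clock: 8.43
tcp_pos: [0.4549, -0.0045, 0.226]
eef_rot: [-3.141, 0.0, 0.113]
ft_force: [0.2, 0.5, -2.8]
gripper_width: 0.135
grip_force: 45.3
```

```bash
python3 look.py 3 thin_spacer branch_1_face; python3 - <<'E'
from an import *
W=cloud(3); branch(W,np.array([.4556,0]),.1116)
o=np.load("w3.npz")["o"]; print(o)
X=W.reshape(-1,3); e=np.array([-np.sin(.1116),np.cos(.1116)])
# ring / handle points: those with z in .13-.2 near tcp
q=X[:,:2]-o[:2]; k=(np.hypot(*q.T)<.035)&(X[:,2]>.135)&(X[:,2]<o[2]-.005)
s=q@e; n=np.array([e[1],-e[0]]); t=q@n
for a in np.arange(.13,.23,.01):
    j=k&(X[:,2]>=a)&(X[:,2]<a+.01)
    if j.sum()>10: print(round(a,3),j.sum(),"s",np.percentile(s[j],[2,98]),"t",np.percentile(t[j],[2,98]))
E
```

```text
8.43 [ 0.4549 -0.0045  0.226 ] [-3.1413  0.0004  0.1126] [ 0.2237  0.4575 -2.8006] 0.1350292608545381
341.57049755843184 [[ 0.1118 -0.9549 -0.2752  0.5236]
 [-0.9937 -0.1071 -0.0319  0.0031]
 [ 0.001   0.277  -0.9609  0.3676]]
thin_spacer 0.65 318 254 [ 0.4642 -0.0027  0.1976] [ 0.4175 -0.0073  0.064 ]
branch_1_face 0.78 308 211 [0.4562 0.006  0.0561] [0.4579 0.006  0.064 ]
rail yaw 0.10198569131046768 c0 [0.4584 0.0003] n 9
[(-46, 11), (-45, 29), (-44, 31), (-43, 39), (-42, 41), (-41, 31), (-40, 11), (-31, 1), (-30, 1), (-29, 4), (-28, 5), (-27, 9), (-26, 7), (-25, 60), (-24, 71), (-23, 55), (-22, 56), (-21, 62), (-20, 72), (-19, 55), (-18, 57), (-17, 63), (-16, 67), (-15, 55), (-14, 64), (-13, 3), (6, 95), (7, 51), (8, 49), (9, 61), (10, 82), (11, 53), (12, 49), (13, 67), (14, 73), (15, 53), (16, 49), (17, 67), (18, 16), (19, 14), (20, 6), (21, 4), (22, 5), (24, 1), (37, 8), (38, 19), (39, 17), (40, 27), (41, 17), (42, 9), (51, 2), (52, 12), (53, 6), (54, 27), (55, 50), (56, 31), (57, 29), (58, 38), (59, 34), (60, 22), (61, 23), (62, 19), (63, 18), (64, 21), (65, 13), (66, 20), (67, 18), (68, 33), (69, 29)]
t mean flange 0.0006927408435229942 zmax 0.11199973265191704
tail end s [-0.1159 -0.1139 -0.112 ] rail s ext -0.18670152035920534 0.15986741485738637 rail z 0.02050934113158731
[ 0.4549 -0.0045  0.226 ]
0.16 41 s [-0.0059  0.005 ] t [0.0257 0.0266]
0.17 184 s [-0.0057  0.0055] t [0.0226 0.026 ]
0.18 453 s [-0.006   0.0056] t [0.0134 0.023 ]
0.19 291 s [-0.0059  0.0055] t [0.0093 0.0143]
0.2 160 s [-0.006   0.0055] t [0.0089 0.0102]
0.21 191 s [-0.0059  0.0055] t [0.0087 0.0102]
0.22 19 s [-0.0058  0.0054] t [0.0091 0.0101]
```

View pics/w3.png

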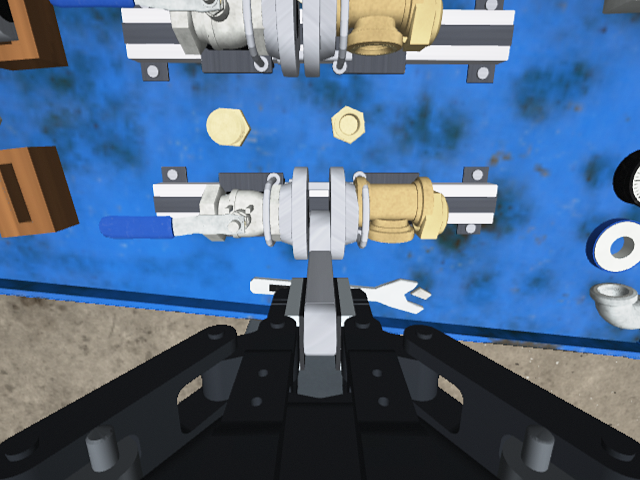

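The ring hangs straight between the flanges at about (320,215), and the handle is centred in the pads. I'll refine the joint centre with a flange fit from both views.

```bash
python3 - <<'E'
from an import *
from scipy.optimize import least_squares
for tag in (1,3):
    X=cloud(tag).reshape(-1,3); c0=np.array([.4556,-.0002]); yaw=.1116
    e=np.array([-np.sin(yaw),np.cos(yaw)]); n=np.array([np.cos(yaw),np.sin(yaw)])
    q=X[:,:2]-c0; s=q@e; t=q@n
    k=(abs(t)<.036)&(X[:,2]>.082)&(X[:,2]<.109)&(s>-.025)&(s<.017)&~((s>-.0125)&(s<.0045))
    f=lambda p:np.hypot(t[k]-p[0],X[k,2]-p[1])-p[2]
    r=least_squares(f,[0,.064,.042],loss="soft_l1",f_scale=.0005); print(tag,"circle t,z,R",r.x)
    f=lambda p:np.hypot(t[k]-p[0],X[k,2]-p[1])-.042
    print(least_squares(f,[0,.064],loss="soft_l1",f_scale=.0005).x)
    lo=[];hi=[]
    for a in np.arange(-.02,.03,.003):
        j=(t>a)&(t<a+.003)&(X[:,2]>.085)&(X[:,2]<.109)
        A=s[j&(s>-.027)&(s<-.005)];B=s[j&(s>-.002)&(s<.017)]
        if len(A)>15 and len(B)>15: lo.append((a+.0015,np.percentile(A,98)));hi.append((a+.0015,np.percentile(B,2)))
    lo=np.array(lo);hi=np.array(hi); print("t",lo[:,0].round(4)); print(lo[:,1],hi[:,1],np.polyfit(*lo.T,1),np.polyfit(*hi.T,1))
    # rail: straight edges via points of rail beyond tail and valve
    for lo_,hi_ in ((-.19,-.125),(.09,.16)):
        m=(abs(t)<.03)&(X[:,2]>.015)&(X[:,2]<.026)&(s>lo_)&(s<hi_)
        print("rail",lo_,m.sum(),np.percentile(t[m],[.5,99.5]))
E
```

```text
1 circle t,z,R [0.0003 0.0631 0.0418]
[0.0003 0.0628]
t [-0.0185 -0.0155 -0.0125 -0.0095 -0.0065 -0.0035 -0.0005  0.0025  0.0055
  0.0085  0.0115  0.0145  0.0175  0.0205  0.0235  0.0265  0.0295]
[-0.0132 -0.0137 -0.0132 -0.0132 -0.0135 -0.0132 -0.0134 -0.0133 -0.0132
 -0.0135 -0.0132 -0.0132 -0.0135 -0.0132 -0.0132 -0.0135 -0.0133] [0.0066 0.0065 0.0062 0.0065 0.0065 0.0062 0.0064 0.0065 0.0062 0.0066
 0.0065 0.0062 0.0066 0.0062 0.0064 0.0067 0.0062] [ 0.0004 -0.0133] [-0.0014  0.0064]
rail -0.19 1213 [-0.02    0.0205]
rail 0.09 602 [-0.0201  0.0207]
3 circle t,z,R [0.0004 0.0633 0.0416]
[0.0004 0.0628]
t [-0.0185 -0.0155 -0.0125 -0.0095 -0.0065 -0.0035 -0.0005  0.0025  0.0055
  0.0085  0.0115  0.0145  0.0175  0.0205  0.0235  0.0265  0.0295]
[-0.0139 -0.0139 -0.0138 -0.0137 -0.0137 -0.0136 -0.0136 -0.013  -0.013
 -0.013  -0.013  -0.013  -0.013  -0.013  -0.013  -0.013  -0.013 ] [0.0066 0.0066 0.0065 0.0064 0.0064 0.0064 0.0064 0.0064 0.0064 0.0063
 0.0063 0.0063 0.0063 0.0064 0.0063 0.0064 0.0064] [ 0.0227 -0.0134] [-0.0034  0.0064]
rail -0.19 1955 [-0.0193  0.0207]
rail 0.09 1373 [-0.013   0.0273]
```

Emit:
apply_moves:
  xyz:
    - [1.5, -0.8, 0]
    - [0, 0, 15]
    - [0, 0, 25]
    - [0, 0, 25]
    - [0, 0, 15]
    - [0, 0, 10]
    - [0, 0, 4]
    - [0, 0, 0]
  yaw: [0, 0, 0, 0, 0, 0, 0, 0]

```text
clock: 9.57
tcp_pos: [0.4568, -0.0043, 0.1325]
eef_rot: [3.142, -0.0, 0.112]
ft_force: [-0.2, -0.1, -2.1]
gripper_width: 0.131
grip_force: 45.2
```

Emit:
apply_moves:
  xyz:
    - [0, 0, 4]
    - [0, 0, 3]
    - [0, 0, 2]
    - [0, 0, 0]
  yaw: [0, 0, 0, 0]

```text
clock: 10.07
tcp_pos: [0.4565, -0.0044, 0.1232]
eef_rot: [3.142, 0.0, 0.112]
ft_force: [-0.4, -0.7, -0.9]
gripper_width: 0.137
grip_force: 45.3
```

Emit:
apply_moves:
  xyz:
    - [0, 0, 1.5]
    - [0, 0, 0]
  yaw: [0, 0]

```text
clock: 10.32
tcp_pos: [0.4566, -0.0044, 0.1218]
eef_rot: [3.141, -0.0, 0.112]
ft_force: [0.2, 0.4, -2.1]
gripper_width: 0.131
grip_force: 45.3
```

Emit:
apply_moves:
  xyz:
    - [0, 0, 1.0]
    - [0, 0, 0]
  yaw: [0, 0]

```text
clock: 10.58
tcp_pos: [0.457, -0.0044, 0.1211]
eef_rot: [3.141, -0.001, 0.112]
ft_force: [0.1, 0.5, 2.5]
gripper_width: 0.138
grip_force: 46.1
```

Emit:
apply_moves:
  xyz:
    - [0, 0, 0]
    - [0, 0, 0]
    - [0, 0, 0]
    - [0, 0, 0]
    - [0, 0, 0]
  yaw: [0, 0, 0, 0, 0]
  fingers: 0.5

```text
clock: 11.2
tcp_pos: [0.4565, -0.0044, 0.1208]
eef_rot: [3.141, 0.0, 0.112]
ft_force: [-0.4, -0.1, 0.1]
gripper_width: 0.502
grip_force: 0.0
```

Emit:
apply_moves:
  xyz:
    - [0, 0, -10]
    - [0, 0, -30]
    - [0, 0, -40]
    - [0, 0, -30]
    - [0, 0, 0]
  yaw: [0, 0, 0, 0, 0]

```text
clock: 11.82
tcp_pos: [0.4578, -0.0042, 0.2335]
eef_rot: [3.14, -0.004, 0.112]
ft_force: [0.3, 0.2, -1.8]
gripper_width: 0.5
grip_force: 0.0
```

```bash
python3 look.py 4 thin_spacer tail_1_end; python3 - <<'E'
from an import *
X=cloud(4).reshape(-1,3); c0=np.array([.4556,-.0002]); yaw=.1116
e=np.array([-np.sin(yaw),np.cos(yaw)]); n=np.array([np.cos(yaw),np.sin(yaw)])
q=X[:,:2]-c0; s=q@e; t=q@n
k=(abs(t)<.04)&(abs(s)<.03)&(X[:,2]>.11)&(X[:,2]<.175)
for a in np.arange(.11,.17,.01):
    j=k&(X[:,2]>=a)&(X[:,2]<a+.01)
    if j.sum()>10: print(round(a,3),j.sum(),"s",np.percentile(s[j],[2,98]),"t",np.percentile(t[j],[2,98]))
print("zmax",X[k,2].max())
E
```

```text
11.82 [ 0.4578 -0.0042  0.2335] [ 3.1398 -0.0042  0.1119] [ 0.2857  0.2422 -1.7919] 0.5003027596832559
341.57049755843184 [[ 0.111  -0.9563 -0.2705  0.5259]
 [-0.9938 -0.106  -0.0331  0.0035]
 [ 0.003   0.2725 -0.9621  0.3754]]
thin_spacer 0.61 317 214 [ 0.4661 -0.0018  0.0979] [ 0.4588 -0.0024  0.064 ]
tail_1_end 0.79 440 217 [ 0.4718 -0.1095  0.0827] [ 0.4683 -0.1167  0.064 ]
0.11 42 s [-0.0101  0.001 ] t [0.0097 0.0109]
0.12 48 s [-0.0104  0.0009] t [0.0097 0.0109]
0.13 51 s [-0.0102  0.0007] t [0.0101 0.0109]
0.14 69 s [-0.0099  0.0012] t [0.0098 0.011 ]
0.15 479 s [-0.0104  0.001 ] t [-0.007   0.0101]
zmax 0.15978323145284448
```

View pics/w4.png

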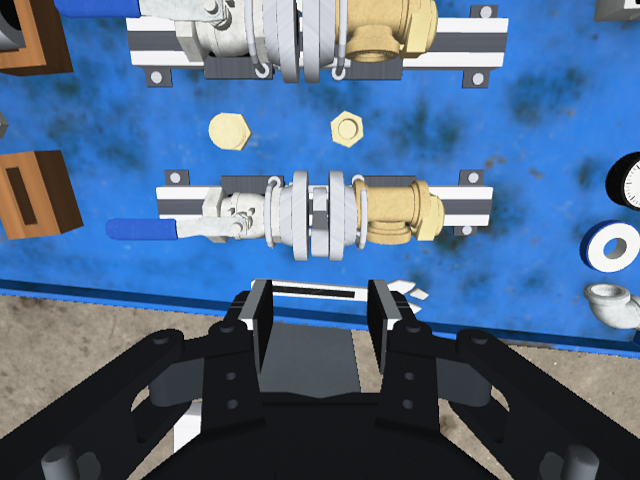

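The spacer is upright on the studs (picture: ring at (319,215), top at z 0.160), clear of both flanges. Checking the wrist joint before turning for the push.

```bash
python3 -c "
from bench import robot
o=robot.get_obs();print(o['joint_pos'].round(3),o['clock'])"
```

```text
[ 7.790e-01 -1.000e-03 -8.530e-01  1.847e+00 -1.000e-03  1.296e+00
 -1.533e+00] 11.975
```

Emit:
apply_moves:
  xyz:
    - [0, 35, 0]
    - [-0.5, 50, 0]
    - [-0.5, 50, 0]
    - [-0.5, 31, 0]
    - [0, 0, 0]
    - [0, 0, 0]
    - [0, 0, 0]
    - [0, 0, 0]
    - [0, 0, 0]
    - [0, 0, 0]
    - [0, 0, 0]
    - [0, 0, 0]
  yaw: [0, 0, 0, 0, -0.18, -0.18, -0.18, -0.18, -0.18, -0.18, -0.18, -0.18]
  fingers: 0.0

```text
clock: 13.48
tcp_pos: [0.4731, -0.1692, 0.2297]
eef_rot: [-3.14, -0.001, 1.558]
ft_force: [0.5, 0.0, 0.5]
gripper_width: -0.002
grip_force: 0.0
```

Emit:
apply_moves:
  xyz:
    - [0, 0, 0]
    - [0, 0, 20]
    - [0, 0, 20]
    - [0, 0, 0]
  yaw: [-0.13, 0, 0, 0]

```text
clock: 13.98
tcp_pos: [0.4723, -0.169, 0.1889]
eef_rot: [-3.138, -0.002, 1.682]
ft_force: [-0.8, -0.2, 0.4]
gripper_width: 0.001
grip_force: 0.0
```

Emit:
apply_moves:
  xyz:
    - [0, 2.3, 20]
    - [0, 0, 35]
    - [0, 0, 35]
    - [0, 0, 30]
    - [0, 0, 16]
    - [0, 0, 8]
    - [0, 0, 0]
  yaw: [0, 0, 0, 0, 0, 0, 0]

```text
clock: 14.85
tcp_pos: [0.4762, -0.1693, 0.0472]
eef_rot: [3.141, 0.0, 1.682]
ft_force: [0.0, -0.0, 0.2]
gripper_width: -0.001
grip_force: 0.0
```

Emit:
apply_moves:
  xyz:
    - [10, 0, 0]
    - [12, 0, 0]
    - [8, 0, 0]
    - [4, 0, 0]
    - [0, 0, 0]
  yaw: [0, 0, 0, 0, 0]

```text
clock: 15.48
tcp_pos: [0.4721, -0.1353, 0.0469]
eef_rot: [3.141, 0.0, 1.682]
ft_force: [0.1, -0.3, -0.1]
gripper_width: -0.002
grip_force: 0.0
```

Emit:
apply_moves:
  xyz:
    - [2, -1, 0]
    - [2, 0, 0]
    - [1.5, 0, 0]
    - [1.5, 0, 0]
    - [1.5, 0, 0]
    - [0, 0, 0]
  yaw: [0, 0, 0, 0, 0, 0]

```text
clock: 16.23
tcp_pos: [0.4702, -0.1271, 0.0468]
eef_rot: [3.142, 0.0, 1.682]
ft_force: [0.1, -0.6, -0.2]
gripper_width: 0.0
grip_force: 0.1
```

Emit:
apply_moves:
  xyz:
    - [1, 0, 0]
    - [1, 0, 0]
    - [0, 0, 0]
  yaw: [0, 0, 0]

```text
clock: 16.6
tcp_pos: [0.47, -0.1252, 0.0468]
eef_rot: [3.142, 0.0, 1.682]
ft_force: [0.7, -2.1, -0.5]
gripper_width: 0.003
grip_force: 0.8
```

Emit:
apply_moves:
  xyz:
    - [1, 0, 0]
    - [1, 0, 0]
    - [1, 0, 0]
    - [1, 0, 0]
    - [0, 0, 0]
  yaw: [0, 0, 0, 0, 0]

```text
clock: 17.23
tcp_pos: [0.4695, -0.121, 0.0468]
eef_rot: [-3.142, -0.0, 1.682]
ft_force: [-0.2, -2.3, -0.2]
gripper_width: 0.002
grip_force: 1.1
```

Emit:
apply_moves:
  xyz:
    - [1, 0, 0]
    - [1, 0, 0]
    - [0, 0, 0]
  yaw: [0, 0, 0]

```text
clock: 17.6
tcp_pos: [0.4694, -0.1202, 0.0469]
eef_rot: [3.141, 0.001, 1.681]
ft_force: [2.0, -6.7, -1.8]
gripper_width: -0.001
grip_force: 3.5
```

Emit:
apply_moves:
  xyz:
    - [0.8, 0, 0]
    - [0.7, 0, 0]
    - [0, 0, 0]
  yaw: [0, 0, 0]

```text
clock: 17.98
tcp_pos: [0.4694, -0.1202, 0.0469]
eef_rot: [3.141, 0.003, 1.68]
ft_force: [3.1, -12.1, -3.6]
gripper_width: 0.001
grip_force: 6.2
```

Emit:
apply_moves:
  xyz:
    - [0.7, 0, 0]
    - [0, 0, 0]
  yaw: [0, 0]

```text
clock: 18.23
tcp_pos: [0.4694, -0.1201, 0.0469]
eef_rot: [3.141, 0.004, 1.679]
ft_force: [3.3, -13.7, -4.8]
gripper_width: 0.002
grip_force: 7.4
```

```bash
python3 look.py 5 >/dev/null; python3 - <<'E'
from an import *
im,d=robot.get_image("scene"); tp,td=robot.get_image("top")
w=cv2.imread("pics/w5.png")
a=cv2.resize(im[200:330,280:450],(520,398),interpolation=cv2.INTER_CUBIC); b=cv2.resize(w,(280,210)); c=cv2.resize(tp[265:325,320:420],(280,168),interpolation=cv2.INTER_CUBIC)
o=np.zeros((400,800,3),np.uint8); o[:398,:520]=a; o[:210,520:]=b; o[212:380,520:]=c; cv2.imwrite("pics/f.png",o)
print(robot.get_obs()["ft_force"],robot.get_obs()["clock"])
c0=np.array([.4556,-.0002]); yaw=.1116
e=np.array([-np.sin(yaw),np.cos(yaw)]); n=np.array([np.cos(yaw),np.sin(yaw)])
for nm,D in(("scene",d),("top",td),("w",None)):
    if D is None: X=cloud(5).reshape(-1,3)
    else:
        np.savez("wt.npz",d=D,K=cam(nm)[0],V=cam(nm)[1]); X=cloud("t").reshape(-1,3)
    q=X[:,:2]-c0; s=q@e; t=q@n
    k=(abs(t)<.025)&(abs(s)<.03)&(X[:,2]>.095)&(X[:,2]<.11); h,b=np.histogram(s[k],np.arange(-.03,.031,.002)); print(nm,h)
    k=(abs(t)<.025)&(abs(s)<.03)&(X[:,2]>.115)&(X[:,2]<.165)
    if k.sum(): print("handle s,t",np.percentile(s[k],[2,98]),np.percentile(t[k],[2,98]),X[k,2].max(), "lean",np.polyfit(X[k,2],s[k],1)[0],np.polyfit(X[k,2],t[k],1)[0])
E
```

```text
[  3.7235 -14.0929  -4.4631] 18.375
scene [ 0  0  0  0  0  0  1  6 16  6 11  9 24  7  8  0  5  9 25 12 16 16 15 23
 71 18  0  0  0  0]
handle s,t [-0.0029  0.0089] [-0.008   0.0122] 0.1598341210447971 lean -0.039693035965453254 0.023130913143773912
top [ 0  0  0  0  1  2 26 29 30 15 19 18  2  0  0  0  0  7 29 27 27 31 28 39
  1  0  0  0  0  0]
handle s,t [-0.0057  0.006 ] [-0.0074  0.0113] 0.16128419607646716 lean -0.18547454579149217 -0.032353901427834064
w [0 0 0 0 0 0 0 0 0 0 0 0 0 0 0 0 0 0 0 0 0 0 0 0 0 0 0 0 0 0]
```

View pics/f.png

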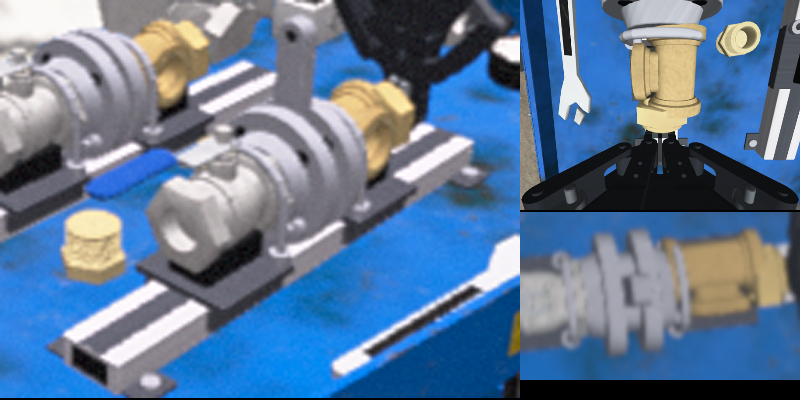

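The joint is closed: in the top crop both flanges sit against the ring, and the handle stands upright with its top at 0.160. The gripper holds the cap at about 14 N, and the TCP no longer advances. Handing in.

```bash
python3 -c "
from bench import robot
print(robot.get_obs()['ft_force']);print(robot.close_job())"
```

```text
[  3.72352772 -14.0929214   -4.46308991]
the job is handed in; nothing more can be done
None
```

I lowered the thin spacer into the near branch (the one with the open joint), let it go upright on its studs, and pushed the joint flush. I handed the job in at about 18 s while still pushing with about 14 N; the other branch and spacer were not touched.

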